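Fit the upper shelf on the four-post jar stand

TASK

Lift the loose wooden shelf by its handle off the sloping rack and fit it, level, on the four-post jar stand: all four corner holes must drop over their posts together, until the shelf rests fully down on the post shoulders, and only then let go of the handle. The posts were screwed to their board by eye and may stand several millimetres off its middle, so find where they really stand by feel or by sight. Do not disturb the jars on the stand or the black jar and dye bottles behind it.

Things in the scene. Friction and masses are not known exactly. Their poses are not given: they have to be found in the camera images.
- shelf: Loose plywood shelf 120 (x) x 160 (y) mm, plate 8 mm thick, rim up to 18 mm, about 0.35 kg. Origin: centre of its underside; z is its upper-face normal. Through-holes 14 mm in diameter at x = +-45, y = +-65 mm (2 mm play all round a post). It starts on the sloping rack tilted 35 degrees, upper face leaning to the rack's -x side. Either way round (half a turn about z) is right.
- shelf_grip (a point): Middle of the shelf's handle bar, 52 mm above the middle of its underside; axes as the shelf's. The bar runs along x (up the slope), 84 mm long, 14 mm wide in y, from 42 to 62 mm above the underside, on two uprights 10 x 12 mm at x = +-35 mm; free space beneath the bar between them. The handle leans 35 degrees with the shelf at the start.
- slope_rack: Fixed wooden rack, about 130 x 140 x 115 mm, whose two rails slope up at 35 degrees toward its +x; a stop strip stands 9 mm proud of the rails at the lower end. Its lower end (-x) looks to the robot's left. Origin: middle of its foot on the bench, z up. The shelf's underside centre lies 75 mm above it.
- board: Fixed plywood board, 136 (x) x 172 (y) x 18 mm, under the four-post jar stand. Origin: centre of its underside on the bench, z up. The post frame on it is parallel to the board, but the frame's middle stands up to 8 mm off the board's middle in the board's x and up to 8 mm in its y; this offset is not reported.
- board_mid (a point): Point 118 mm above the board's origin, at the height of the post shoulders; axes as the board's. It is not the frame's middle, which is off by up to 8 mm in x and y. About the frame's middle stand four rigid fixed posts at x = +-45, y = +-65 mm. Seated, the shelf's underside is at this height (118 mm above the bench).
- board_top (a point): Middle of the board's upper face, 18 mm above the bench. Each post on it: a 16 mm diameter sleeve up to a shoulder 118 mm above the bench, then a 10 mm diameter spigot up to 147 mm, the last 3 mm tapered to 6 mm. The frame's lower shelf (112 x 152 mm) has its top 38 mm above the bench; the two jars on it reach 104 mm.
- jar_a: White powder jar, 57 mm diameter, 66 mm high, loose on the stand's lower shelf toward the frame's -y side. Origin: centre of its underside.
- jar_b: White powder jar of the same size, toward the frame's +y side. Origin: centre of its underside.
- jar_c: Black jar, 70 mm diameter, 90 mm high, loose at the back of the bench. Origin: centre of its underside.
- bottle_a: Squeeze bottle with nozzle, 66 mm diameter, 225 mm high, loose at the back of the bench. Origin: centre of its underside.
- bottle_b: Squeeze bottle of the same size, loose at the back, to the right of the other. Origin: centre of its underside.

How it is judged:
On the way:
1. the shelf is lowered fully on to the shoulders while still held (z of shelf in the frame of board between 0.1145 and 0.1215 m and horizontal distance between shelf and board below 0.017 m and angle between shelf's own z axis and vertical below 0.04 rad and angle between the x axis of shelf and the x axis of board, either way round below 0.08 rad and contact force between the fingers and shelf above 1 N), for 0.1 s.
At the end, for the whole second after the job is handed in: The shelf rests on all four post shoulders with every post through its corner hole: underside 114.5 to 121.5 mm above the bench, its middle within 17 mm of the board's middle, level within 0.04 rad, its sides along the board's within 0.08 rad (either way round), at rest and released (z of shelf in the frame of board between 0.1145 and 0.1215 m and horizontal distance between shelf and board below 0.017 m and angle between shelf's own z axis and vertical below 0.04 rad and angle between the x axis of shelf and the x axis of board, either way round below 0.08 rad and linear speed of shelf below 0.02 m/s); the robot touches nothing.
It fails at once if a powder jar on the stand is knocked: moved more than 25 mm or tipped more than 0.35 rad (distance of any of jar_a, jar_b from where it was at the start of the episode above 0.025 m or angle between any of jar_a, jar_b's own z axis and vertical above 0.35 rad).
It fails at once if the black jar or a dye bottle at the back is knocked: moved more than 25 mm or tipped more than 0.35 rad (distance of any of jar_c, bottle_a, bottle_b from where it was at the start of the episode above 0.025 m or angle between any of jar_c, bottle_a, bottle_b's own z axis and vertical above 0.35 rad).
It also fails if it takes over 61 s, if anything falls off the work surface, if the arm or the gripper's body presses on something with over 40 N, if the wrist force passes 120 N, or if a joint passes its speed limit or range.

ROBOT

A 6-joint arm with a two-finger parallel gripper is mounted at the origin on a cart in front of the work surface, level with it; the furniture and walls round the work are solid. World frame = base frame: x ahead of the robot, y to its left, z up, the work surface at z = 0. Lengths are in m, angles in rad, forces in N, time in s.
With the tool pointing down it reaches from about 0.4 to 0.925 m from the base axis. Payload 12.5 kg.
Tool frame: the origin (TCP) lies at the very end of the fingers, on their centre line; the grasp point (between the pads) lies 19 mm behind it; z points along the fingers, y is the direction in which the jaws open and shut (so a half turn about z gives the same grasp; the last joint's range is limited). The gripper opens to 95 mm and grips with 3 to 60 N. Pads are 20 mm wide; open, the fingers measure 119 mm over their backs; the gripper's body (75 mm by 180 mm) begins 59 mm behind the grasp point.
Start: joints at [-1.313, 0.491, 1.559, -0, 1.092, -0.106], TCP at [0.222, -0.584, 0.215] pointing down, gripper open.
Joint ranges: [-3.1, 3.1], [-0.84, 2.19], [0.05, 2.79], [-1.13, 4.28], [0.06, 2.93], [-2.69, 2.69]. Speed limits (rad/s): [2.22, 2.22, 2.79, 3.14, 3.14, 3.14].

INTERFACE

Orientations are given as a unit quaternion [w, x, y, z].
In Python, from plant import robot gives the robot as it stands.
- The arm moves only by the tool step_arm, never from a script. Its argument "plan" is one flat list of numbers, 6 for each row, row after row: the shift along the tool's x, y, z in m, then the turn, a rotation vector about the tool's x, y, z in rad. In form: [x, y, z, wx, wy, wz, x, y, z, wx, wy, wz, ...]. A call has 1 to 12 rows; each row is the pose to reach, as a shift and turn from the pose commanded when the call began, along the tool's axes at that moment; what a row does not reach only later rows make up. A row lasts 1/8 s, in which the tool goes at most 62.5 mm and 10.7 degrees, less where a joint would pass 70% of its speed; a pose out of reach is approached as far as the arm can. A call with a gripper value outside its range is refused whole. "fingers" is the gripper's target within -1 to 1 (shut at 1, half-way at 0, fully open at -1), set as the call begins (left out, the last holds). The fingers move at their own pace and stop on an object; "newtons" is the grip in N (left out, the last holds). Time passes only in rows, so rows that repeat a pose let the fingers close. It gives the time, the measured TCP pose, the force and the opening at its end, in the units of the state.
- robot.observe(): the state, without advancing time (a new reading comes with each control period).
- robot.get_image(name): name is "side" or "top"; returns the picture (420x560x3 uint8, red, green, blue); there is no depth.
- robot.camera_info(name): a dict with "intrinsics" (3x3 intrinsics, pixels), "distortion" ([k1, k2, p1, p2, k3] as OpenCV has them; the pictures are not rectified), "extrinsics" (4x4, takes a point from camera to world coordinates). Camera axes: x right, y up, looking along -z (the intrinsics and any distortion apply to the point x, -y, -z); pixel columns grow to the right and rows downward; lengths in m; the calibration is good to about 2 mm. A picture is of the moment at which its call begins. camera_info takes no time and is no camera call.
- robot.hand_in(): hands the job in, once; it reports no verdict.
The state is a dict: "time": time; "joint_positions": joint angles; "joint_vel": joint speeds; "effort": joint torques, N m; "tool_pos": TCP position; "tool_rot": TCP orientation; "wrist_force": force on the tool from outside, world axes, zero at the start; "ft_torque": the same for the moment, N m; "finger_gap": opening from 0.0 (shut) to 1.0 (fully open).
Only numpy, scipy, OpenCV 4.12 (cv2) and the standard library are available. Lean on these libraries where they do the work, as an engineer would, in place of code of your own. Each camera call takes 0.05 s, during which the arm holds its last target.

## Working session

There is one attempt and no reset: what is moved stays moved. The work goes in short steps, Python scripts to look and compute and a tool call to move; the robot and the scene stay as the last step left them, time stands still between calls to the robot, and variables do not carry over. Pictures are saved under pics/ and viewed, and the job is handed in when it is done.

Besides the shell and the picture viewer there is one more tool, called after "Emit:" by a JSON object that holds its "method" and its "body". step_arm: Moves the arm, as the interface text tells. Its arguments: {"type":"object","properties":{"plan":{"type":"array","items":{"type":"number"}},"fingers":{"type":"number"},"newtons":{"type":"number"}},"required":["plan"]}

```bash
mkdir -p pics; ls; python3 - <<'E'
from plant import robot
import cv2,numpy as np
np.set_printoptions(precision=4,suppress=True)
print(robot.observe())
for n in("side","top"):
    i=robot.camera_info(n);print(n,i)
    cv2.imwrite(f"pics/{n}0.png",robot.get_image(n)[:,:,::-1])
E
```

```text
pics
{'time': 0.0, 'joint_positions': array([-1.3126,  0.4916,  1.5594, -0.    ,  1.0917, -0.1056]), 'joint_vel': array([ 0.0001,  0.0006, -0.    , -0.0013,  0.0003,  0.0002]), 'effort': array([  0.0001, -61.2653, -25.8186,   0.0694,   0.0483,  -0.0001]), 'tool_pos': array([ 0.2223, -0.5839,  0.214 ]), 'tool_rot': array([-0.0006,  0.9835,  0.1809, -0.    ]), 'wrist_force': array([0.5449, 0.3294, 0.6001]), 'ft_torque': array([ 0.023 ,  0.0029, -0.0532]), 'finger_gap': 1.000963815135568}
side {'intrinsics': array([[416.0326,   0.    , 282.7022],
       [  0.    , 416.0326, 213.8711],
       [  0.    ,   0.    ,   1.    ]]), 'distortion': array([0.0075, 0.    , 0.    , 0.    , 0.    ]), 'extrinsics': array([[-0.9973,  0.0509, -0.0528,  0.4975],
       [-0.0731, -0.6363,  0.7679,  0.7358],
       [ 0.0055,  0.7697,  0.6384,  0.6493],
       [ 0.    ,  0.    ,  0.    ,  1.    ]])}
top {'intrinsics': array([[454.5504,   0.    , 269.2189],
       [  0.    , 454.5504, 216.8474],
       [  0.    ,   0.    ,   1.    ]]), 'distortion': array([0.0381, 0.    , 0.    , 0.    , 0.    ]), 'extrinsics': array([[ 0.0264,  0.996 , -0.0851,  0.4505],
       [-0.9996,  0.0266,  0.0008,  0.0987],
       [ 0.003 ,  0.0851,  0.9964,  1.1156],
       [ 0.    ,  0.    ,  0.    ,  1.    ]])}
```

View pics/side0.png

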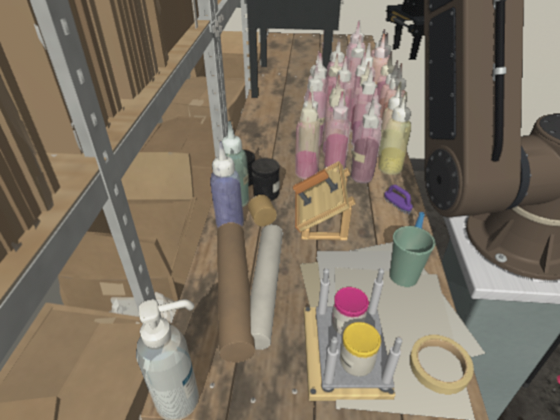

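View pics/top0.png

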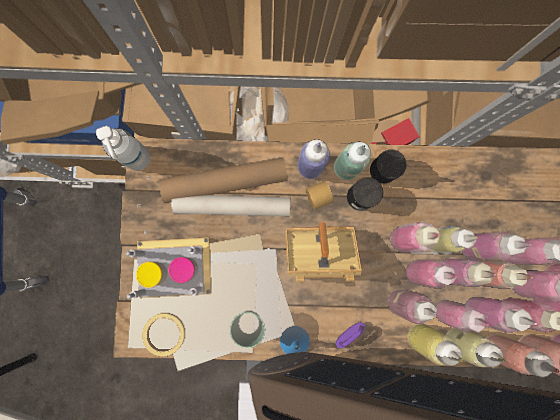

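```bash
python3 - <<'E'
import cv2,numpy as np
s=cv2.imread("pics/side0.png");t=cv2.imread("pics/top0.png")
cv2.imwrite("pics/c1.png",np.hstack([cv2.resize(t[215:290,275:370],None,fx=8,fy=8,interpolation=2)]))
cv2.imwrite("pics/c2.png",np.hstack([cv2.resize(s[155:250,280:365],None,fx=6,fy=6,interpolation=2)]))
cv2.imwrite("pics/c3.png",cv2.resize(t[225:310,118:218],None,fx=7,fy=7,interpolation=2))
cv2.imwrite("pics/c4.png",cv2.resize(s[255:405,295:410],None,fx=4,fy=4,interpolation=2))
E
```

```text
(no output)
```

View pics/c1.png

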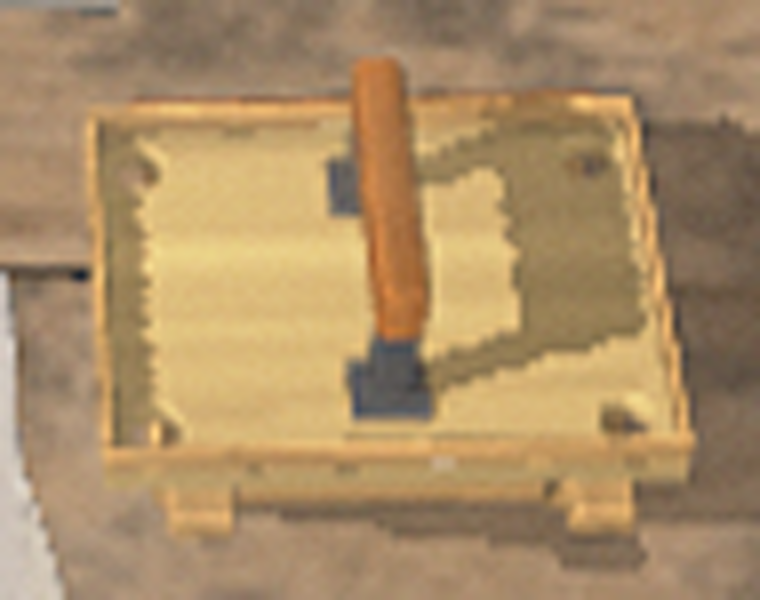

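View pics/c2.png

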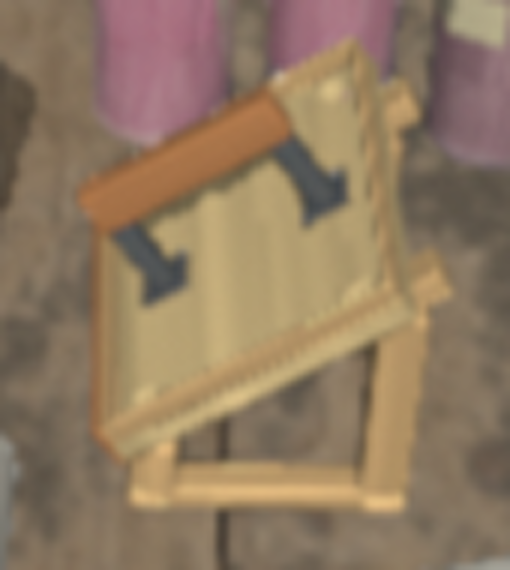

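View pics/c3.png

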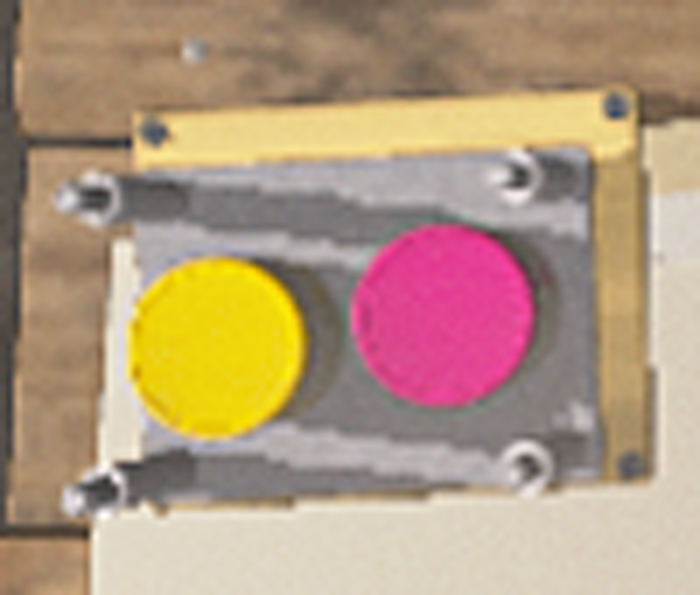

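View pics/c4.png

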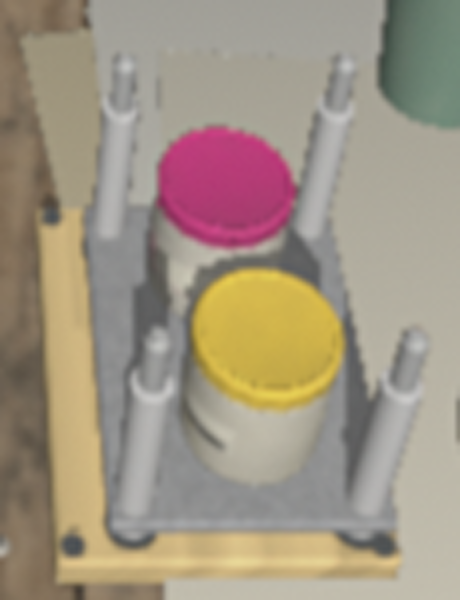

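```bash
cat > h.py <<'E'
import numpy as np,cv2
from plant import robot
np.set_printoptions(precision=4,suppress=True)
CI={n:robot.camera_info(n) for n in("side","top")}
def ray(n,uv):
    i=CI[n];p=cv2.undistortPoints(np.array([[uv]],float),i["intrinsics"],i["distortion"])[0,0]
    E=i["extrinsics"];d=E[:3,:3]@np.array([p[0],-p[1],-1]);return E[:3,3],d
def onz(n,uv,z):
    o,d=ray(n,uv);return o+d*(z-o[2])/d[2]
def proj(n,P):
    i=CI[n];E=i["extrinsics"];c=E[:3,:3].T@(np.atleast_2d(P)-E[:3,3]).T
    q=(c*np.array([[1],[-1],[-1]])).T.copy()
    return cv2.projectPoints(q,np.zeros(3),np.zeros(3),i["intrinsics"],i["distortion"])[0][:,0]
def tri(a,b):
    (o1,d1),(o2,d2)=ray("side",a),ray("top",b);d1=d1/np.linalg.norm(d1);d2=d2/np.linalg.norm(d2)
    s=np.linalg.lstsq(np.c_[d1,-d2],o2-o1,rcond=None)[0];p,q=o1+s[0]*d1,o2+s[1]*d2
    return (p+q)/2,np.linalg.norm(p-q)
def cr(c,off,k): return (np.array(c)+.5)/k-.5+np.array(off)
E
cat > a.py <<'E'
from h import *
T=lambda c:cr(c,(275,215),8); S=lambda c:cr(c,(280,155),6)
hi,lo=.1242,.0553
print("rim corners top: low+y,low-y,high-y,high+y")
R=[onz("top",T(c),z) for c,z in(((92,108),lo),((632,98),lo),((690,440),hi),((105,452),hi))];print(np.array(R),np.mean(R,0))
print("side: low+y,high+y,high-y");R=[onz("side",S(c),z) for c,z in(((115,440),lo),((412,292),hi),((352,42),hi))];print(np.array(R))
b=[onz("top",T(c),z) for c,z in(((378,60),.1258-.024),((402,338),.1258+.024))];print("bar",np.array(b),np.mean(b,0))
T=lambda c:cr(c,(118,225),7); S=lambda c:cr(c,(295,255),4)
tips=[((124,62),(500,177)),((344,64),(518,468)),((157,338),(68,195)),((415,336),(74,502))]
for s,t in tips: print("tip",tri(S(s),T(t)),onz("side",S(s),.147),onz("top",T(t),.147))
sh=[((120,110),(522,176)),((337,112),(530,468)),((152,380),(97,198)),((404,392),(106,490))]
for s,t in sh: print("sh",tri(S(s),T(t)),onz("side",S(s),.118),onz("top",T(t),.118))
b=[onz("top",T(c),.018) for c in((134,115),(637,92),(652,475))];print("board",np.array(b))
b=[onz("side",S(c),.018) for c in((40,210),(58,570),(398,562))];print("board side",np.array(b))
E
python3 a.py
```

```text
rim corners top: low+y,low-y,high-y,high+y
[[ 0.5159  0.0578  0.0553]
 [ 0.523  -0.0996  0.0553]
 [ 0.4261 -0.1033  0.1242]
 [ 0.4185  0.0548  0.1242]] [ 0.4709 -0.0226  0.0897]
side: low+y,high+y,high-y
[[ 0.5088  0.0657  0.0553]
 [ 0.41    0.0596  0.1242]
 [ 0.4257 -0.0967  0.1242]]
bar [[ 0.5286 -0.0199  0.1018]
 [ 0.4514 -0.0219  0.1498]] [ 0.49   -0.0209  0.1258]
tip (array([0.4586, 0.2667, 0.1444]), np.float64(0.00023704055520914994)) [0.4589 0.269  0.147 ] [0.4585 0.2662 0.147 ]
tip (array([0.3698, 0.2582, 0.1418]), np.float64(0.002678105643063981)) [0.3697 0.2631 0.147 ] [0.3715 0.2571 0.147 ]
tip (array([0.449 , 0.3965, 0.1455]), np.float64(0.0016088116891026126)) [0.4483 0.3975 0.147 ] [0.4498 0.3959 0.147 ]
tip (array([0.3585, 0.3892, 0.1462]), np.float64(0.0003514224891805068)) [0.3589 0.3897 0.147 ] [0.3584 0.3891 0.147 ]
sh (array([0.4587, 0.2652, 0.1134]), np.float64(0.0010428980564039761)) [0.4586 0.2693 0.118 ] [0.4592 0.2644 0.118 ]
sh (array([0.368 , 0.259 , 0.1133]), np.float64(0.0018232135002506631)) [0.3682 0.2633 0.118 ] [0.3692 0.2581 0.118 ]
sh (array([0.4484, 0.3958, 0.1185]), np.float64(0.0013630521821388034)) [0.4477 0.3955 0.118 ] [0.4491 0.3958 0.118 ]
sh (array([0.3579, 0.3899, 0.1128]), np.float64(0.002345550426978633)) [0.3581 0.3934 0.118 ] [0.3595 0.3882 0.118 ]
board [[0.4776 0.4146 0.018 ]
 [0.4899 0.2427 0.018 ]
 [0.3598 0.2325 0.018 ]]
board side [[0.4888 0.2458 0.018 ]
 [0.4763 0.4173 0.018 ]
 [0.3442 0.404  0.018 ]]
```

```bash
cat > b.py <<'E'
from h import *
for uv in((314,146),(354,148)): print("bottle tip",onz("top",uv,.225))
for uv in((365,190),(388,164)): print("black",onz("top",uv,.09))
for uv in((226,155),(235,125)): print("side bottle",onz("side",uv,.225))
print("pink", onz("top",(400,300),.2), onz("top",(395,235),.2))
psi=np.radians(2.4);c,s=np.cos(np.radians(35)),np.sin(np.radians(35))
ex=np.array([c*np.cos(psi),c*np.sin(psi),-s]);ez=np.array([s*np.cos(psi),s*np.sin(psi),c]);ey=np.cross(ez,ex)
O=np.array([.4606,-.0226,.075])
L=[(sx*60,sy*80,18) for sx,sy in((1,1),(1,-1),(-1,-1),(-1,1))]+[(42,7,62),(42,-7,62),(-42,-7,62),(-42,7,62),(-42,7,42)]+[(sx*45,sy*65,8) for sx,sy in((1,1),(1,-1),(-1,-1),(-1,1))]
P=[O+(a*ex+b*ey+d*ez)/1000 for a,b,d in L]
for n,o,k,z in(("top",(275,215),8,(95,75)),("side",(280,155),6,(85,95))):
    im=cv2.imread(f"pics/{n}0.png")[o[1]:o[1]+z[1],o[0]:o[0]+z[0]];im=cv2.resize(im,None,fx=k,fy=k)
    for p in proj(n,P): cv2.circle(im,tuple(np.int32((p-np.array(o)+.5)*k-.5)),4,(0,0,255),-1)
    cv2.imwrite(f"pics/ov_{n}.png",im)
E
python3 b.py; python3 -c "
import cv2,numpy as np
a=cv2.imread('pics/ov_top.png');b=cv2.imread('pics/ov_side.png')
c=np.zeros((570,1270,3),np.uint8);a=a[:570];c[:,:760]=a;c[:,760:]=b
cv2.imwrite('pics/ov.png',cv2.resize(c,(800,359)))"
```

```text
bottle tip [0.6705 0.0126 0.225 ]
bottle tip [ 0.6685 -0.0669  0.225 ]
black [ 0.6052 -0.1181  0.09  ]
black [ 0.6664 -0.1699  0.09  ]
side bottle [0.6543 0.0573 0.225 ]
side bottle [ 0.6566 -0.0646  0.225 ]
pink [ 0.3702 -0.1657  0.2   ] [ 0.4989 -0.1558  0.2   ]
```

View pics/ov.png

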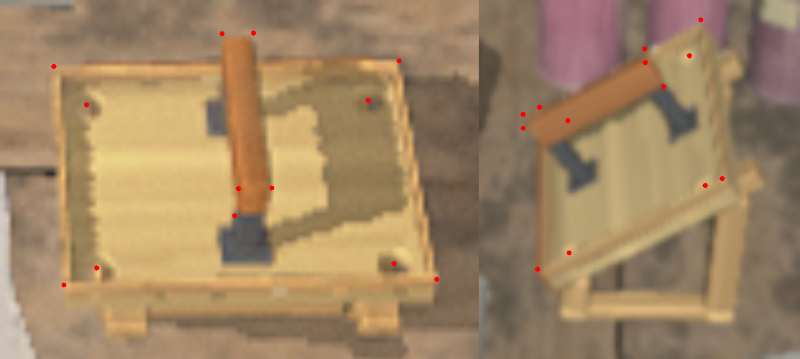

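```bash
cat > c.py <<'E'
from h import *
T=lambda c:cr(c,(275,215),8); S=lambda c:cr(c,(280,155),6)
for n,s,t in(("high-y",(352,42),(690,440)),("low+y",(103,432),(92,108)),("high+y",(410,292),(105,452)),("barlow",(80,188),(400,62)),("barlow+y",(106,218),(355,66)),("barhi",(268,92),(415,338)),
 ("upr_lo base",(165,290),(332,188)),("upr_hi base",(325,205),(380,405))): print(n,tri(S(s),T(t)))
E
python3 c.py
python3 - <<'E'
import cv2
s=cv2.imread("pics/side0.png")
cv2.imwrite("pics/c5.png",cv2.resize(s[158:240,285:360],None,fx=7.3,fy=7.3,interpolation=cv2.INTER_CUBIC))
E
```

```text
high-y (array([ 0.4255, -0.1042,  0.1195]), np.float64(0.0008603508875733807))
low+y (array([0.5147, 0.0578, 0.0519]), np.float64(0.002740131079321266))
high+y (array([0.4143, 0.0551, 0.1209]), np.float64(0.00832210695122647))
barlow (array([ 0.5278, -0.0264,  0.0991]), np.float64(0.0011421832105873377))
barlow+y (array([ 0.522 , -0.0141,  0.0953]), np.float64(0.010446740957134429))
barhi (array([ 0.4558, -0.026 ,  0.1458]), np.float64(0.008588003665330683))
upr_lo base (array([ 0.4937, -0.0117,  0.064 ]), np.float64(0.0006439788744958693))
upr_hi base (array([ 0.4342, -0.0224,  0.0994]), np.float64(0.0029490336943650687))
```

View pics/c5.png

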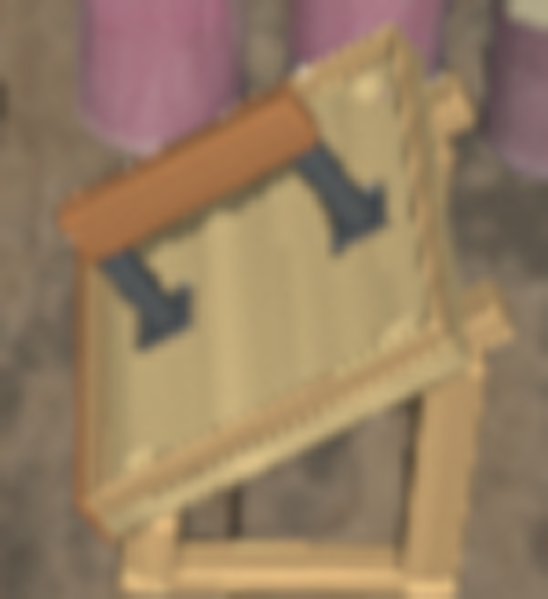

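```bash
cat >> h.py <<'E'
from scipy.spatial.transform import Rotation as Ro
def pose():
    o=robot.observe();q=o["tool_rot"];return o["tool_pos"],Ro.from_quat([q[1],q[2],q[3],q[0]]),o
def rel(p,R,p0=None,R0=None):
    if p0 is None: p0,R0,_=pose()
    return np.r_[R0.inv().apply(np.array(p)-p0),(R0.inv()*R).as_rotvec()]
def shelfR(psi,tilt):  # tool rot for shelf frame whose x is downslope(+x world side)
    c,s=np.cos(tilt),np.sin(tilt)
    ex=np.array([c*np.cos(psi),c*np.sin(psi),-s]);ez=np.array([s*np.cos(psi),s*np.sin(psi),c])
    z=-ez;y=np.cross(z,ex);return Ro.from_matrix(np.c_[ex,y,z]),ez
E
python3 - <<'E'
from h import *
R,n=shelfR(np.radians(2.4),np.radians(35))
O=np.array([.4606,-.0212,.075]);print(n)
for d in(.033,.133): print(O+d*n, rel(O+d*n,R))
p=O+.133*n;print(rel([p[0],p[1],.40],R))
print((Ro.from_quat([0.9835,.1809,0,0]).as_matrix()))
E
```

```text
[0.5731 0.024  0.8192]
[ 0.4795 -0.0204  0.102 ] [ 0.4408 -0.4349  0.1126  0.0974 -0.6054  0.3122]
[ 0.5368 -0.018   0.1839] [ 0.4952 -0.4169  0.0306  0.0974 -0.6054  0.3122]
[ 0.4953 -0.4171 -0.1854  0.0974 -0.6054  0.3122]
[[ 0.9346  0.3558  0.    ]
 [ 0.3558 -0.9346  0.    ]
 [ 0.      0.     -1.    ]]
```

Emit:
{"method": "step_arm", "body": {"plan": [0,0,-0.06,0,0,0,0,0,-0.12,0,0,0,0,0,-0.185,0,0,0,0.045,-0.038,-0.185,0,0,0,0.09,-0.076,-0.185,0.01,-0.06,0.03,0.135,-0.114,-0.185,0.02,-0.12,0.06,0.18,-0.152,-0.185,0.03,-0.18,0.1,0.225,-0.19,-0.185,0.04,-0.25,0.13,0.27,-0.228,-0.185,0.05,-0.32,0.17,0.315,-0.266,-0.185,0.06,-0.38,0.2,0.36,-0.304,-0.185,0.075,-0.45,0.24,0.405,-0.342,-0.185,0.09,-0.54,0.28], "fingers": -1}}

```text
time: 1.6
tool_pos: [0.4798, -0.1185, 0.3999]
tool_rot: [0.005, 0.962, 0.036, -0.271]
wrist_force: [0.3, -1.7, 0.4]
finger_gap: 1.001
```

```bash
cat > g.py <<'E'
from h import *
R,n=shelfR(np.radians(2.4),np.radians(35))
O=np.array([.4606,-.0212,.075])
p=O+.133*n;print(rel([p[0],p[1],.40],R));print(rel(p,R),rel(O+.033*n,R));o=pose()[2];print(o["joint_positions"],o["tool_pos"],o["wrist_force"])
E
python3 g.py
```

```text
[ 0.0552 -0.0961 -0.0327  0.0084 -0.0628  0.031 ]
[ 0.1678 -0.094   0.1517  0.0084 -0.0628  0.031 ] [ 0.1615 -0.0949  0.2515  0.0084 -0.0628  0.031 ]
[-0.2808  0.3989  1.3255 -0.1853  1.934   1.1947] [ 0.4798 -0.1185  0.3999] [ 0.3204 -1.6574  0.3859]
```

Emit:
{"method": "step_arm", "body": {"plan": [0.028,-0.048,-0.0165,0.004,-0.031,0.015,0.0552,-0.0961,-0.0327,0.0084,-0.0628,0.031,0.0832,-0.0956,0.0133,0.0084,-0.0628,0.031,0.1112,-0.095,0.0593,0.0084,-0.0628,0.031,0.1392,-0.0945,0.1053,0.0084,-0.0628,0.031,0.1678,-0.094,0.1517,0.0084,-0.0628,0.031,0.1678,-0.094,0.1517,0.0084,-0.0628,0.031,0.1678,-0.094,0.1517,0.0084,-0.0628,0.031]}}

```text
time: 2.6
tool_pos: [0.5374, -0.0196, 0.1857]
tool_rot: [0.006, 0.954, 0.021, -0.299]
wrist_force: [0.0, -0.3, 0.2]
finger_gap: 0.998
```

```bash
python3 g.py; python3 - <<'E'
from h import *
for n in("side","top"):
    cv2.imwrite(f"pics/{n}1.png",robot.get_image(n)[:,:,::-1])
p,R,o=pose();print(proj("side",[p]),proj("top",[p]))
E
```

```text
[-0.1226 -0.0018 -0.1758 -0.0002 -0.004   0.0014]
[ 0.0006 -0.0016  0.0017 -0.0002 -0.004   0.0014] [ 0.0002 -0.0016  0.1017 -0.0002 -0.004   0.0014]
[-0.1143  0.6619  1.4559 -0.0888  1.6247  1.436 ] [ 0.5374 -0.0196  0.1857] [ 0.0368 -0.2966  0.2472]
[[288.7628 154.061 ]] [[326.5531 214.7007]]
```

View pics/side1.png

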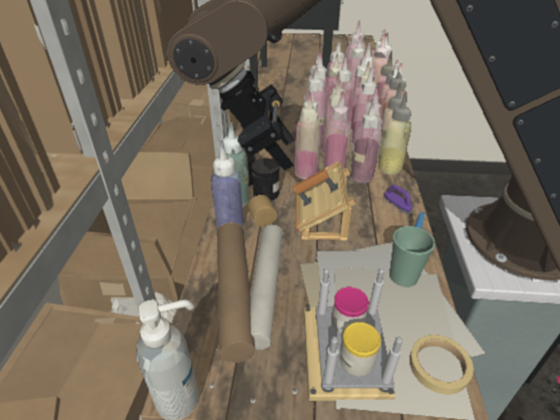

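View pics/top1.png

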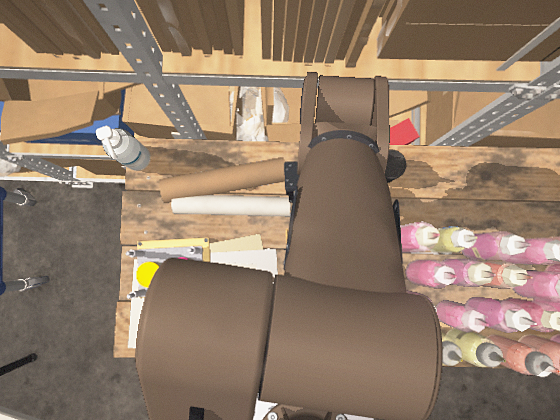

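```bash
python3 - <<'E'
from h import *
p,R,o=pose();M=R.as_matrix()
s=cv2.imread("pics/side1.png");off=(230,80);k=6
im=cv2.resize(s[80:180,230:350],None,fx=k,fy=k,interpolation=cv2.INTER_CUBIC)
for q in(p,p+.0475*M[:,1],p-.0475*M[:,1],p+.0595*M[:,1],p-.0595*M[:,1]):
    u=proj("side",[q])[0];print(u);cv2.circle(im,tuple(np.int32((u-off+.5)*k-.5)),3,(0,0,255),-1)
cv2.imwrite("pics/c6.png",im)
E
```

```text
[288.7628 154.061 ]
[289.1724 142.6708]
[288.3176 166.4392]
[289.2708 139.9356]
[288.199  169.7382]
```

View pics/c6.png

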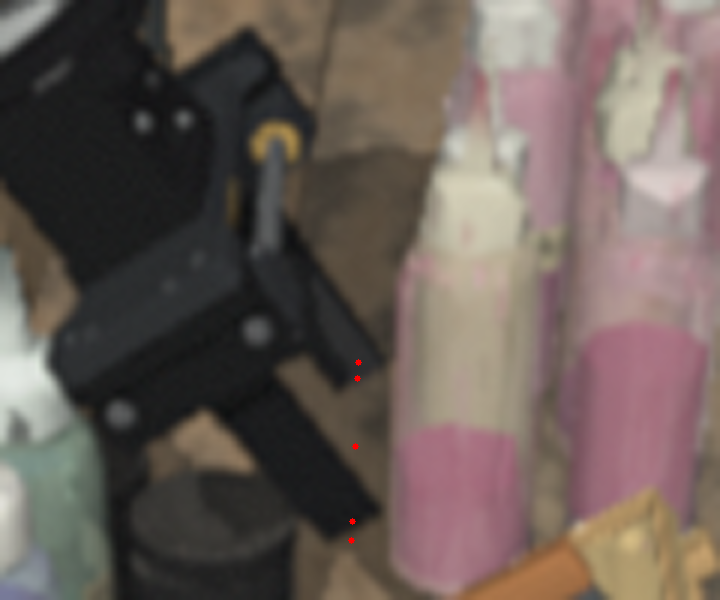

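Emit:
{"method": "step_arm", "body": {"plan": [0,0,0.03,0,0,0,0,0,0.06,0,0,0,0,0,0.08,0,0,0,0,0,0.1,0,0,0,0,0,0.1,0,0,0,0,0,0.1,0,0,0]}}

```text
time: 3.45
tool_pos: [0.4807, -0.0219, 0.1032]
tool_rot: [0.006, 0.954, 0.021, -0.298]
wrist_force: [0.6, 0.4, 0.9]
finger_gap: 0.999
```

```bash
python3 g.py; python3 - <<'E'
from h import *
s=robot.get_image("side")[:,:,::-1];k=6
p,R,o=pose();M=R.as_matrix()
im=cv2.resize(s[130:240,270:380],None,fx=5.4,fy=5.4,interpolation=cv2.INTER_CUBIC)
cv2.imwrite("pics/c7.png",im)
E
```

```text
[-0.1228 -0.0017 -0.276  -0.     -0.0049  0.0014]
[ 0.0002 -0.0016 -0.0984 -0.     -0.0049  0.0014] [-0.0003 -0.0016  0.0016 -0.     -0.0049  0.0014]
[-0.1282  0.6904  1.671  -0.0983  1.3802  1.4479] [ 0.4807 -0.0219  0.1032] [0.6385 0.3665 0.8683]
```

View pics/c7.png

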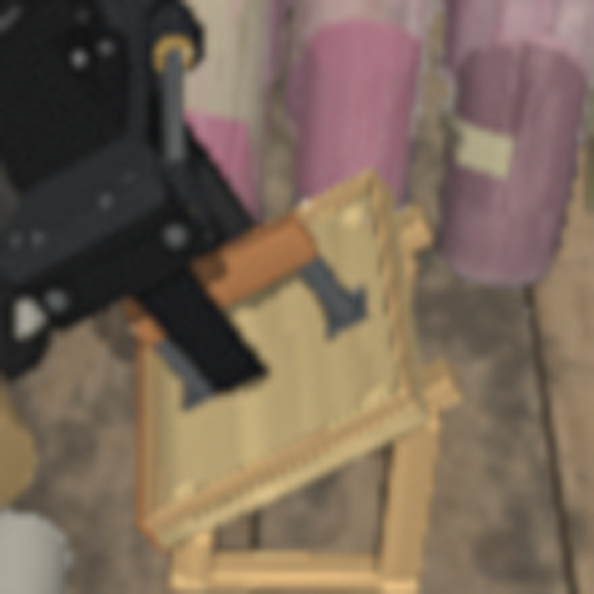

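Emit:
{"method": "step_arm", "body": {"plan": [0,0,0,0,0,0,0,0,0,0,0,0,0,0,0,0,0,0,0,0,0,0,0,0,0,0,0,0,0,0,0,0,0,0,0,0], "fingers": 1, "newtons": 55}}

```text
time: 4.25
tool_pos: [0.4796, -0.0218, 0.1019]
tool_rot: [0.006, 0.954, 0.021, -0.3]
wrist_force: [0.7, 0.3, 0.4]
finger_gap: 0.424
```

Emit:
{"method": "step_arm", "body": {"plan": [0,0,0,0,0,0,0,0,0,0,0,0,0,0,0,0,0,0,0,0,0,0,0,0,0,0,0,0,0,0,0,0,0,0,0,0,0,0,0,0,0,0,0,0,0,0,0,0]}}

```text
time: 5.25
tool_pos: [0.4796, -0.0218, 0.1019]
tool_rot: [0.006, 0.954, 0.021, -0.299]
wrist_force: [-0.7, -0.0, 0.1]
finger_gap: 0.144
```

```bash
cat > k.py <<'E'
from h import *
p,R,o=pose();M=R.as_matrix();print(p,M[:,2],"tilt",np.degrees(np.arccos(-M[2,2])),"yaw x",np.degrees(np.arctan2(M[1,0],M[0,0])),"y",np.degrees(np.arctan2(-M[0,1],-M[1,1])*-1))
print("y tilt",M[2,1],"x tilt",M[2,0],o["wrist_force"],o["ft_torque"],o["finger_gap"],o["joint_positions"])
E
python3 k.py
python3 - <<'E'
from h import *
R,_=shelfR(np.radians(4.6),0)
print(rel([.41,.329,.28],R)); print(rel([.45,0.0,.28],R))
E
```

```text
[ 0.4796 -0.0218  0.1019] [-0.5711 -0.0235 -0.8205] tilt 34.861915303675076 yaw x 2.5072533055085255 y 2.457163278202999
y tilt -0.0012549679921107885 x tilt -0.5715992117306821 [-0.7265 -0.0257  0.1437] [ 0.073  -0.2624  0.0341] 0.14424070939175226 [-0.1282  0.6921  1.6734 -0.0983  1.3787  1.4481]
[-0.1463 -0.3537 -0.1146 -0.0126  0.6084 -0.0359]
[-0.1253 -0.0233 -0.1297 -0.0126  0.6084 -0.0359]
```

Emit:
{"method": "step_arm", "body": {"plan": [0,0,-0.01,0,0,0,0,0,-0.03,0,0,0,0,0,-0.055,0,0,0,0,0,-0.08,0,0,0,0,0,-0.08,0,0,0,0,0,-0.08,0,0,0]}}

```text
time: 6.0
tool_pos: [0.5247, -0.0199, 0.1668]
tool_rot: [0.006, 0.954, 0.021, -0.3]
wrist_force: [0.2, -0.0, -4.2]
finger_gap: 0.146
```

```bash
python3 k.py; python3 - <<'E'
from h import *
cv2.imwrite("pics/side2.png",robot.get_image("side")[:,:,::-1])
R,_=shelfR(np.radians(4.6),0)
print(rel([.41,.329,.30],R)); print(rel([.43,0.05,.30],R))
E
```

```text
[ 0.5247 -0.0199  0.1668] [-0.572  -0.0234 -0.8199] tilt 34.92451000699966 yaw x 2.510588634228391 y 2.455931900009358
y tilt -0.0013661993443671687 x tilt -0.5724950357746387 [ 0.1901 -0.0363 -4.1629] [-0.012  -0.696   0.0644] 0.14567108818285704 [-0.1169  0.6664  1.5063 -0.0901  1.5726  1.4385]
[-0.1576 -0.3537 -0.0518 -0.0129  0.6099 -0.0359]
[-0.1512 -0.0741 -0.0567 -0.0129  0.6099 -0.0359]
```

View pics/side2.png

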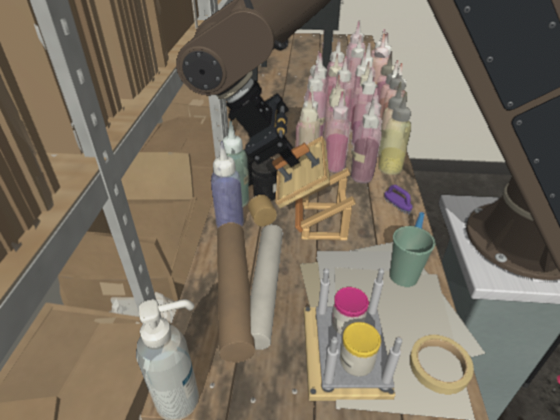

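Emit:
{"method": "step_arm", "body": {"plan": [-0.03,-0.014,-0.03,-0.002,0.08,-0.005,-0.06,-0.03,-0.05,-0.005,0.2,-0.01,-0.09,-0.045,-0.06,-0.007,0.32,-0.018,-0.12,-0.06,-0.06,-0.01,0.44,-0.026,-0.151,-0.074,-0.057,-0.0129,0.56,-0.033,-0.151,-0.11,-0.057,-0.0129,0.6099,-0.0359,-0.152,-0.16,-0.056,-0.0129,0.6099,-0.0359,-0.153,-0.21,-0.055,-0.0129,0.6099,-0.0359,-0.155,-0.26,-0.054,-0.0129,0.6099,-0.0359,-0.156,-0.31,-0.053,-0.0129,0.6099,-0.0359,-0.1576,-0.354,-0.052,-0.0129,0.6099,-0.0359,-0.1576,-0.354,-0.052,-0.0129,0.6099,-0.0359]}}

```text
time: 7.55
tool_pos: [0.4093, 0.331, 0.2993]
tool_rot: [0.001, 0.999, 0.042, -0.001]
wrist_force: [-0.2, -0.7, -3.8]
finger_gap: 0.142
```

```bash
python3 k.py; python3 - <<'E'
from h import *
for n in("side","top"):cv2.imwrite(f"pics/{n}3.png",robot.get_image(n)[:,:,::-1])
E
```

```text
[0.4093 0.331  0.2993] [-0.001  -0.0015 -1.    ] tilt 0.10563198189763534 yaw x 4.782936137837037 y 4.783030827715639
y tilt 0.001447645906752896 x tilt -0.0011416102056253147 [-0.2305 -0.6681 -3.7682] [ 0.0169 -0.0015 -0.031 ] 0.1419719720925835 [ 0.555   0.2697  1.6774 -0.0008  1.1962  2.0426]
```

View pics/side3.png

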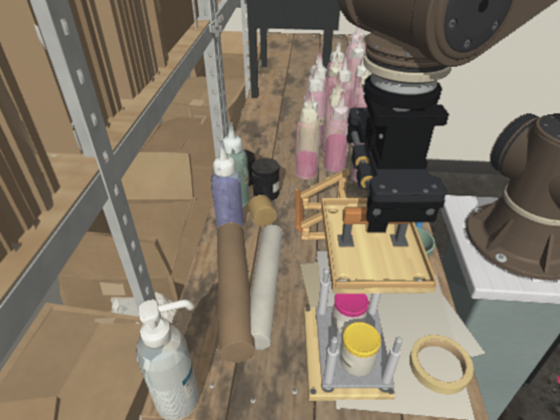

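View pics/top3.png

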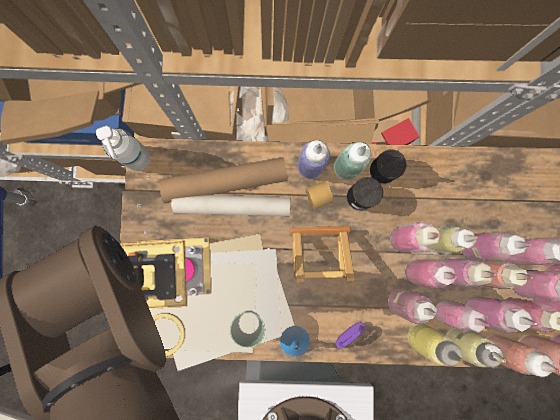

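```bash
cat > ov.py <<'E'
from h import *
import sys
tag=sys.argv[1]; d=0.033
p,R,o=pose();M=R.as_matrix();ex,ey,ez=M[:,0],-M[:,1],-M[:,2]
O=p-d*ez;print("O",O)
pts=lambda L:[O+(a*ex+b*ey+c*ez)/1000 for a,b,c in L]
rim=pts([(sx*60,sy*80,z) for z in(18,0) for sx,sy in((1,1),(1,-1),(-1,-1),(-1,1))])
hol=pts([(sx*45,sy*65,8) for sx,sy in((1,1),(1,-1),(-1,-1),(-1,1))])
bar=pts([(sx*42,sy*7,62) for sx,sy in((1,1),(1,-1),(-1,-1),(-1,1))])
for n,(x,y,w,h),k in(("side",eval(sys.argv[2]),6),("top",eval(sys.argv[3]),7)):
    im=cv2.imread(f"pics/{n}{tag}.png")[y:y+h,x:x+w];im=cv2.resize(im,None,fx=k,fy=k,interpolation=cv2.INTER_CUBIC)
    for P,c in((rim,(0,0,255)),(hol,(0,160,0)),(bar,(255,0,0))):
        for u in proj(n,P): cv2.circle(im,tuple(np.int32((u-(x,y)+.5)*k-.5)),3,c,-1)
    cv2.imwrite(f"pics/o{n}{tag}.png",im)
E
python3 ov.py 3 "(315,180,125,100)" "(118,225,100,85)"
```

```text
O [0.4098 0.3289 0.2667]
```

View pics/oside3.png

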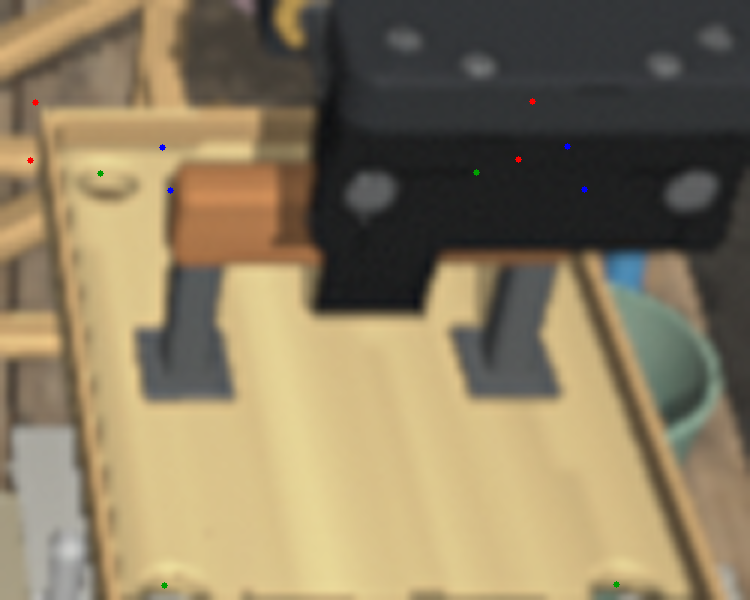

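View pics/otop3.png

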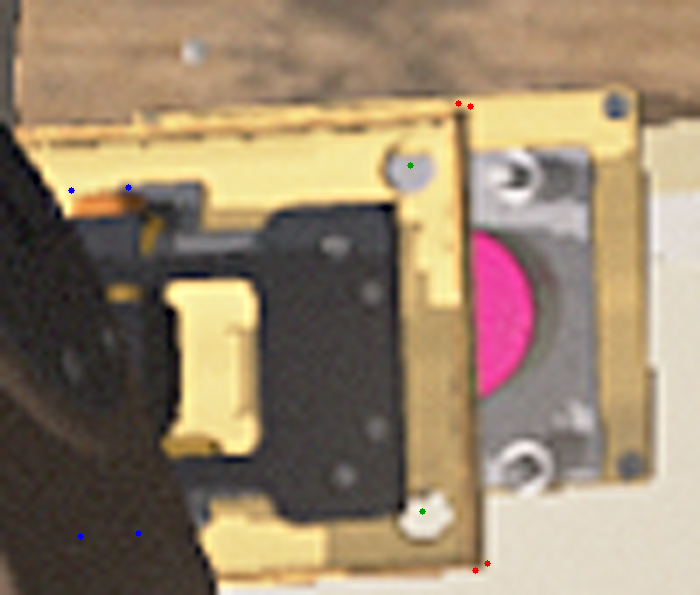

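Emit:
{"method": "step_arm", "body": {"plan": [0.0007,0.0036,0.05,0,0,0,0.0007,0.0036,0.09,0,0,0,0.0007,0.0036,0.108,0,0,0,0.0007,0.0036,0.108,0,0,0,0.0007,0.0036,0.108,0,0,0]}}

```text
time: 8.28
tool_pos: [0.4122, 0.3253, 0.1936]
tool_rot: [-0.0, 0.999, 0.04, 0.001]
wrist_force: [0.9, 0.2, -3.6]
finger_gap: 0.147
```

```bash
python3 k.py; python3 - <<'E'
from h import *
for n in("side","top"):cv2.imwrite(f"pics/{n}4.png",robot.get_image(n)[:,:,::-1])
E
python3 ov.py 4 "(305,240,110,100)" "(110,225,100,85)"
```

```text
[0.4122 0.3253 0.1936] [ 0.0024  0.0002 -1.    ] tilt 0.13685561806184232 yaw x 4.563143535214596 y 4.563146397842809
y tilt -2.0917903024357035e-05 x tilt 0.002388487268110887 [ 0.8696  0.1994 -3.6085] [ 0.0288 -0.0235  0.0117] 0.14655961059224273 [ 0.5429  0.3737  1.829  -0.0013  0.9368  2.0348]
O [0.4123 0.3257 0.1608]
```

View pics/oside4.png

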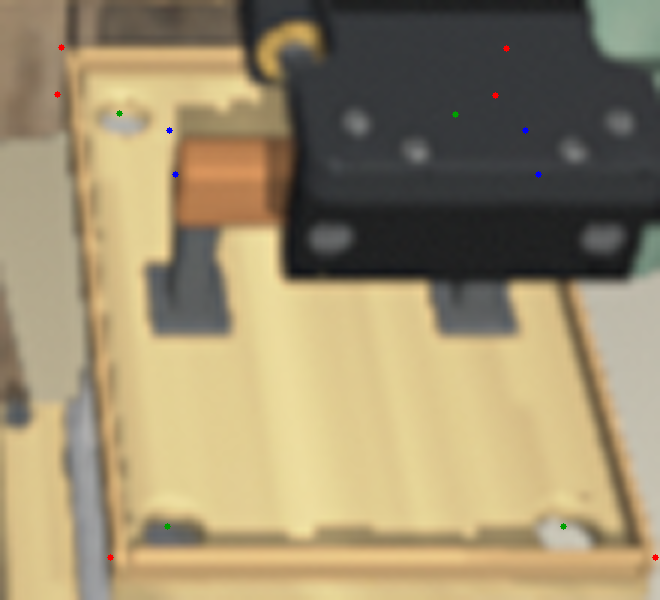

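View pics/otop4.png

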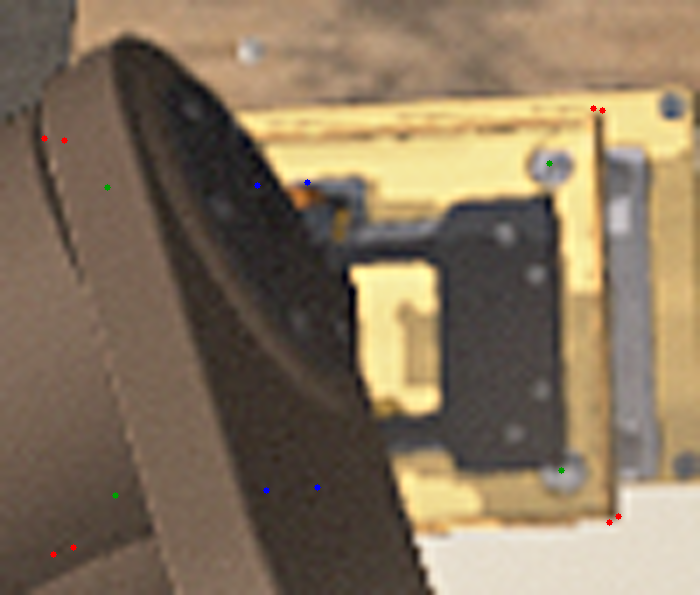

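```bash
cat > hz.py <<'E'
from h import *
import sys
d=0.033
T={n:robot.get_image(n)[:,:,::-1] for n in("side","top")}
p,R,o=pose();M=R.as_matrix();ex,ey,ez=M[:,0],-M[:,1],-M[:,2];O=p-d*ez;print(p,o["wrist_force"])
tiles=[]
for n,L in(("top",[(45,-65),(-45,-65)]),("side",[(45,65),(-45,65),(45,-65)])):
    for a,b in L:
        u=proj(n,[O+(a*ex+b*ey+8*ez)/1000])[0];x,y=np.int32(u)-9
        t=cv2.resize(np.ascontiguousarray(T[n][y:y+20,x:x+20]),(260,260),interpolation=cv2.INTER_CUBIC)
        print(n,a,b,u,(x,y));tiles.append(t)
tiles.append(np.zeros_like(tiles[0]))
cv2.imwrite(f"pics/hz{sys.argv[1]}.png",np.vstack([np.hstack(tiles[:3]),np.hstack(tiles[3:])]))
for n in T: cv2.imwrite(f"pics/{n}{sys.argv[1]}.png",T[n])
E
python3 hz.py 5
```

```text
[0.412  0.3258 0.1935] [ 0.9207  0.1875 -4.2324]
top 45 -65 [188.062  247.9929] (np.int32(179), np.int32(238))
top -45 -65 [189.7126 291.8064] (np.int32(180), np.int32(282))
side 45 65 [332.6884 327.6129] (np.int32(323), np.int32(318))
side -45 65 [398.6495 327.5905] (np.int32(389), np.int32(318))
side 45 -65 [324.5844 258.7259] (np.int32(315), np.int32(249))
```

View pics/hz5.png

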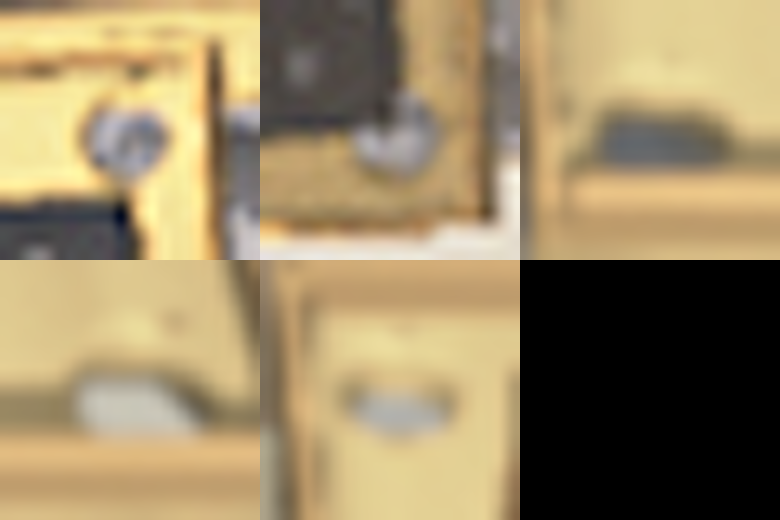

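```bash
python3 - <<'E'
from h import *
P={(a,b):None for a in(1,-1) for b in(1,-1)}
psi=np.radians(4.6);C=np.array([.4106,.3275])
ex=np.array([np.cos(psi),np.sin(psi)]);ey=np.array([-ex[1],ex[0]])
rows=[]
for n in("top","side"):
    im=cv2.imread(f"pics/{n}0.png");r=[]
    for a in(1,-1):
        for b in(1,-1):
            q=C+.045*a*ex+.065*b*ey
            u=proj(n,[[*q,.147],[*q,.118]]);x,y=np.int32(u.mean(0))-10
            t=cv2.resize(im[y:y+20,x:x+20],(200,200),interpolation=cv2.INTER_CUBIC)
            print(n,a,b,(x,y),u.ravel())
            for v,c in zip(u,((0,0,255),(0,200,0))): cv2.circle(t,tuple(np.int32((v-(x,y)+.5)*10)),2,c,-1)
            r.append(t)
    rows.append(np.hstack(r))
cv2.imwrite("pics/posts.png",np.vstack(rows))
E
```

```text
top 1 1 (np.int32(119), np.int32(242)) [127.3179 252.2242 131.4319 252.3212]
top 1 -1 (np.int32(180), np.int32(238)) [188.9978 248.829  191.2927 249.027 ]
top -1 1 (np.int32(120), np.int32(284)) [128.3788 295.259  132.4975 294.0857]
top -1 -1 (np.int32(181), np.int32(281)) [190.5976 291.6786 192.8655 290.6198]
side 1 1 (np.int32(321), np.int32(333)) [332.4835 338.0197 330.8363 349.7409]
side 1 -1 (np.int32(313), np.int32(264)) [324.5587 268.8306 323.3553 280.6884]
side -1 1 (np.int32(385), np.int32(333)) [397.0708 337.8833 393.4328 349.5961]
side -1 -1 (np.int32(368), np.int32(264)) [379.6086 268.7665 376.9492 280.6155]
```

View pics/posts.png

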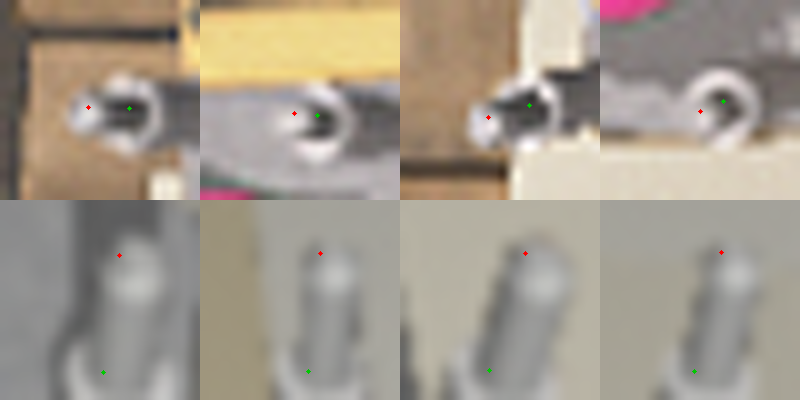

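Emit:
{"method": "step_arm", "body": {"plan": [-0.0021,-0.0021,0,0,-0.002,0,-0.0021,-0.0021,0.004,0,-0.002,0,-0.0021,-0.0021,0.004,0,-0.002,0,-0.0021,-0.0021,0.004,0,-0.002,0]}}

```text
time: 8.98
tool_pos: [0.4095, 0.3277, 0.1886]
tool_rot: [0.0, 0.999, 0.04, -0.0]
wrist_force: [0.6, 0.2, -3.4]
finger_gap: 0.144
```

```bash
python3 k.py; python3 hz.py 6
```

```text
[0.4095 0.3277 0.1886] [-0.0006 -0.0005 -1.    ] tilt 0.04391686986371073 yaw x 4.612728396236089 y 4.612744037554796
y tilt 0.0004304371109122142 x tilt -0.0006342214080998219 [ 0.56    0.1992 -3.3735] [ 0.0659  0.0243 -0.0074] 0.14393067015733604 [ 0.5489  0.38    1.8346 -0.0001  0.9278  2.0393]
[0.4095 0.3277 0.1887] [-0.3916 -0.1857 -3.9751]
top 45 -65 [187.5095 249.2237] (np.int32(178), np.int32(240))
top -45 -65 [189.1268 292.8439] (np.int32(180), np.int32(283))
side 45 65 [334.2862 331.094 ] (np.int32(325), np.int32(322))
side -45 65 [400.1019 330.9352] (np.int32(391), np.int32(321))
side 45 -65 [325.9538 261.8111] (np.int32(316), np.int32(252))
```

View pics/hz6.png

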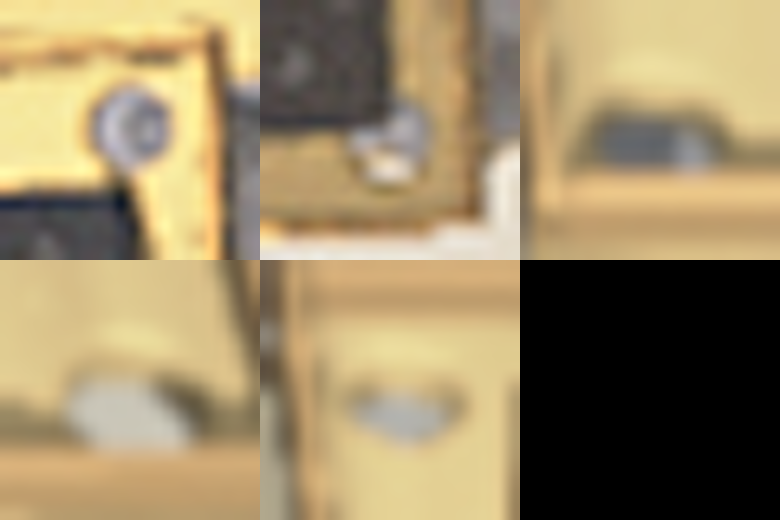

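Emit:
{"method": "step_arm", "body": {"plan": [0,0,0.004,0,0,0,0,0,0.008,0,0,0,0,0,0.011,0,0,0,0,0,0.011,0,0,0]}}

```text
time: 9.57
tool_pos: [0.4094, 0.3276, 0.1774]
tool_rot: [0.0, 0.999, 0.04, -0.0]
wrist_force: [-0.4, -0.5, -3.1]
finger_gap: 0.146
```

Emit:
{"method": "step_arm", "body": {"plan": [0,0,0.002,0,0,0,0,0,0.004,0,0,0,0,0,0.006,0,0,0,0,0,0.006,0,0,0]}}

```text
time: 10.07
tool_pos: [0.4094, 0.3276, 0.1716]
tool_rot: [0.0, 0.999, 0.04, -0.0]
wrist_force: [0.9, 0.2, -2.7]
finger_gap: 0.147
```

```bash
python3 k.py; python3 hz.py 7
```

```text
[0.4094 0.3276 0.1716] [-0.0007 -0.0005 -1.    ] tilt 0.049289317254843146 yaw x 4.60768095751831 y 4.607699615558332
y tilt 0.0004408113139876905 x tilt -0.0007387380938749664 [ 0.8508  0.1516 -2.736 ] [0.0632 0.0043 0.0173] 0.14689660948167174 [ 0.5489  0.4016  1.854  -0.0001  0.8868  2.0393]
[0.4095 0.3277 0.1717] [-0.5037 -0.2883 -3.4991]
top 45 -65 [188.9065 249.3468] (np.int32(179), np.int32(240))
top -45 -65 [190.5103 292.1958] (np.int32(181), np.int32(283))
side 45 65 [333.2803 338.3129] (np.int32(324), np.int32(329))
side -45 65 [397.8721 338.1485] (np.int32(388), np.int32(329))
side 45 -65 [325.2227 269.062 ] (np.int32(316), np.int32(260))
```

View pics/hz7.png

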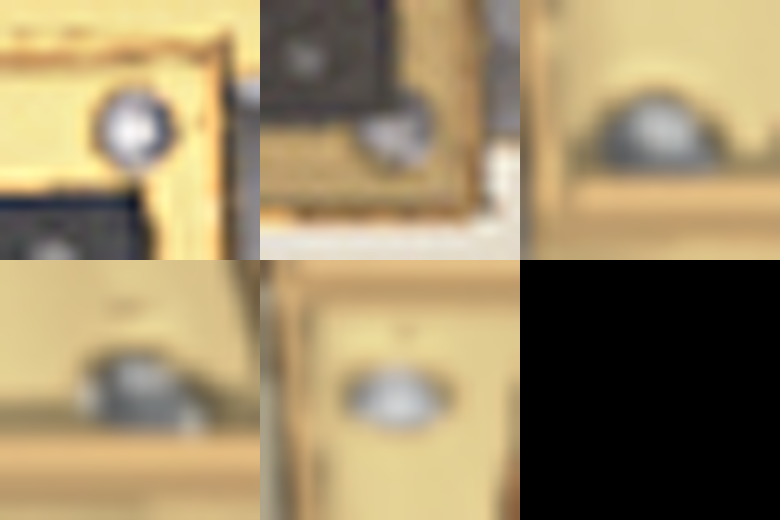

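Emit:
{"method": "step_arm", "body": {"plan": [0,0,0.003,0,0,0,0,0,0.006,0,0,0,0,0,0.009,0,0,0,0,0,0.012,0,0,0,0,0,0.014,0,0,0,0,0,0.014,0,0,0]}}

```text
time: 10.92
tool_pos: [0.4094, 0.3276, 0.1576]
tool_rot: [0.0, 0.999, 0.04, -0.0]
wrist_force: [0.6, 0.5, -3.5]
finger_gap: 0.145
```

Emit:
{"method": "step_arm", "body": {"plan": [0,0,0.002,0,0,0,0,0,0.004,0,0,0,0,0,0.005,0,0,0,0,0,0.005,0,0,0]}}

```text
time: 11.42
tool_pos: [0.4095, 0.3276, 0.1526]
tool_rot: [0.0, 0.999, 0.04, -0.0]
wrist_force: [-0.4, 0.7, -3.9]
finger_gap: 0.145
```

Emit:
{"method": "step_arm", "body": {"plan": [0,0,0.001,0,0,0,0,0,0.002,0,0,0,0,0,0.002,0,0,0]}}

```text
time: 11.8
tool_pos: [0.4095, 0.3276, 0.151]
tool_rot: [0.0, 0.999, 0.04, -0.0]
wrist_force: [-1.3, -0.7, 1.0]
finger_gap: 0.14
```

Emit:
{"method": "step_arm", "body": {"plan": [0,0,0.0005,0,0,0,0,0,0.001,0,0,0,0,0,0.001,0,0,0,0,0,0.001,0,0,0]}}

```text
time: 12.3
tool_pos: [0.4095, 0.3276, 0.1509]
tool_rot: [-0.0, 0.999, 0.04, 0.0]
wrist_force: [-4.9, -4.2, 13.5]
finger_gap: 0.141
```

```bash
python3 k.py; python3 hz.py 8
```

```text
[0.4095 0.3276 0.1509] [ 0.0004  0.0001 -1.    ] tilt 0.023431945460408627 yaw x 4.614036811255588 y 4.614037700051457
y tilt -3.8096598591083895e-05 x tilt 0.00040718629992677447 [-4.9338 -4.1689 13.5394] [-0.5599  0.7494 -0.0295] 0.14138974441663624 [ 0.5489  0.4291  1.8765 -0.0002  0.8356  2.0393]
[0.4095 0.3276 0.1509] [-4.9508 -4.0387 13.7854]
top 45 -65 [190.5942 249.4803] (np.int32(181), np.int32(240))
top -45 -65 [192.187  291.4161] (np.int32(183), np.int32(282))
side 45 65 [332.0761 346.7514] (np.int32(323), np.int32(337))
side -45 65 [395.2132 346.6095] (np.int32(386), np.int32(337))
side 45 -65 [324.3393 277.6166] (np.int32(315), np.int32(268))
```

View pics/side8.png

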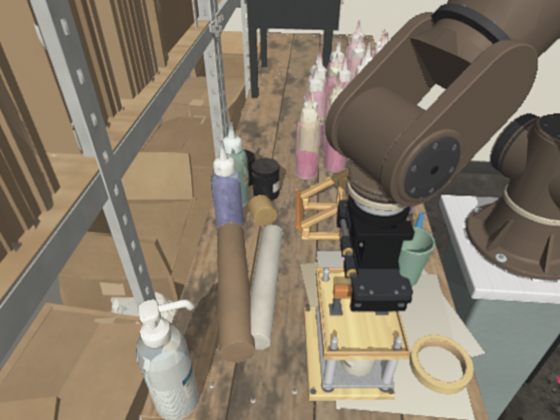

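View pics/hz8.png

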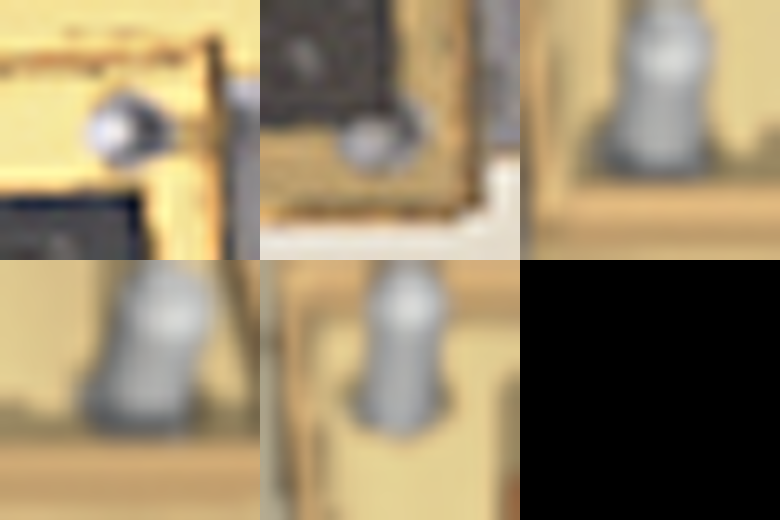

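Spigots stand through the holes and the shelf no longer goes down (17 N). I'll relieve the pressing, then open.

Emit:
{"method": "step_arm", "body": {"plan": [0,0,-0.001,0,0,0,0,0,-0.001,0,0,0,0,0,-0.001,0,0,0]}}

```text
time: 12.78
tool_pos: [0.4095, 0.3277, 0.1509]
tool_rot: [0.0, 0.999, 0.04, -0.0]
wrist_force: [-1.6, -3.4, 5.8]
finger_gap: 0.146
```

Emit:
{"method": "step_arm", "body": {"plan": [0,0,0,0,0,0,0,0,0,0,0,0,0,0,0,0,0,0,0,0,0,0,0,0,0,0,0,0,0,0,0,0,0,0,0,0,0,0,0,0,0,0,0,0,0,0,0,0,0,0,0,0,0,0,0,0,0,0,0,0], "fingers": -0.3}}

```text
time: 14.02
tool_pos: [0.4095, 0.3276, 0.1507]
tool_rot: [0.0, 0.999, 0.04, -0.0]
wrist_force: [-0.2, 0.8, -0.2]
finger_gap: 0.647
```

Open, with no load on the wrist. Next I retreat straight up and away to clear the view.

Emit:
{"method": "step_arm", "body": {"plan": [0,0,-0.02,0,0,0,0,0,-0.05,0,0,0,0,0,-0.1,0,0,0,0,0,-0.15,0,0,0,0,0.05,-0.17,0,0,0,0,0.1,-0.18,0,0,0,0,0.15,-0.18,0,0,0,0,0.2,-0.18,0,0,0,0,0.25,-0.18,0,0,0,0,0.3,-0.18,0,0,0,0,0.3,-0.18,0,0,0]}}

```text
time: 15.4
tool_pos: [0.4338, 0.0262, 0.3308]
tool_rot: [0.0, 0.999, 0.038, -0.0]
wrist_force: [-0.2, 0.5, -0.9]
finger_gap: 0.648
```

```bash
python3 - <<'E'
from h import *
for n in("side","top"):cv2.imwrite(f"pics/{n}9.png",robot.get_image(n)[:,:,::-1])
a=cv2.imread("pics/side9.png")[250:410,290:420];b=cv2.imread("pics/top9.png")[220:310,110:220]
cv2.imwrite("pics/f.png",np.hstack([cv2.resize(a,(390,480),interpolation=2),cv2.resize(b,(400,480),interpolation=2)]))
E
python3 k.py
```

```text
[0.4336 0.0286 0.3308] [-0.0005 -0.0002 -1.    ] tilt 0.028215281884344114 yaw x 4.52566120848305 y 4.525664571075155
y tilt 0.00012308273847444842 x tilt -0.000476819879323045 [ 0.3697 -0.4111  0.2082] [0.0204 0.0079 0.023 ] 0.6480283458203989 [-0.0864  0.0968  1.815  -0.0002  1.2303  1.4055]
```

View pics/f.png

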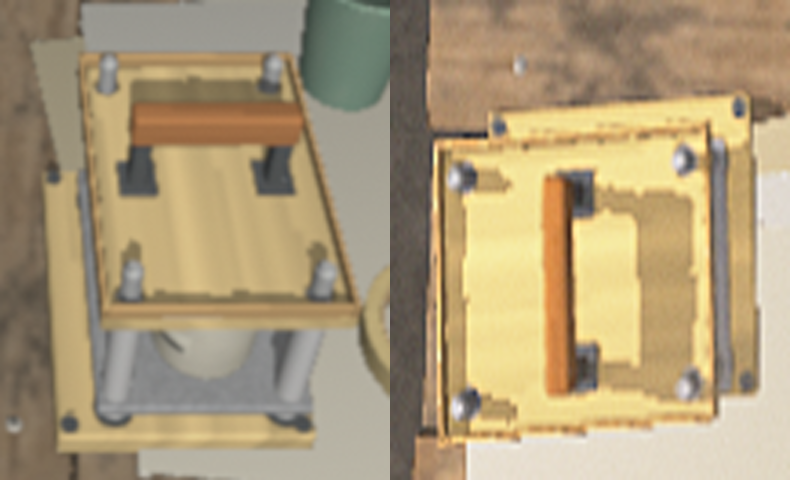

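View pics/top9.png

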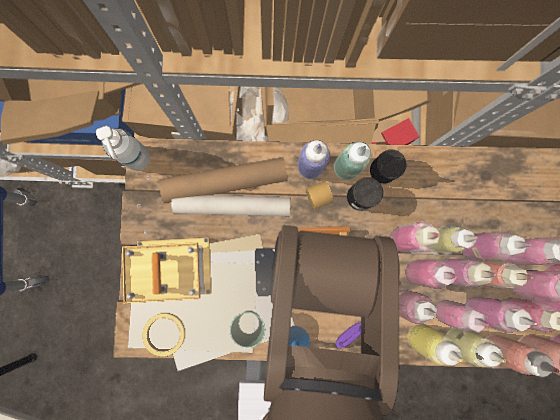

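The crops show all four spigots standing through the corner holes (top view about (127,253), (190,249), (128,296) and (191,292)). The shelf sits level, and the bottles and black jars are where they started. I'm handing in.

```bash
python3 -c "
from plant import robot
print(robot.hand_in())"
```

```text
the job is handed in; nothing more can be done
None
```

I lifted the shelf off the rack by its handle, levelled it, fitted it over the four posts and let go only once it was fully down. I handed the job in at about 15.5 s, and no verdict was reported.

- **Finding the posts:** I compared the holes with the posts in both cameras. That put the frame's middle near (0.410, 0.328) m, turned about 4.6° from the base x axis.
- **Lowering:** The shelf went down over the posts without catching. The wrist felt contact with the TCP at 0.151 m, which puts the underside at about 118 mm. I pressed it down with about 17 N while still holding it, and it went no lower.
- **Last checks:** The final pictures show all four spigots standing through their holes and the shelf level. The bottles and black jars at the back are where they started. With the jaws open the wrist force was near zero, and the arm is well clear.
- **What disagreed:** The side camera placed points 2–4 mm away from the top camera in y and z. I relied on the top camera, because it agreed with the arm to about 1 mm.
- **Not checked:** Most of the two powder jars is hidden under the shelf at the end, so I did not measure them again. I felt nothing to suggest they were touched.

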